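# Load a bone mount and hold the shuttle flush on the sloped analyser plate

### The arm

A 6-joint arm with a two-finger parallel gripper is mounted at the origin on the work surface. World frame = base frame: x ahead of the robot, y to its left, z up, the work surface at z = 0. Lengths are in m, angles in rad, forces in N, time in s.
With the tool pointing down it reaches from about 0.275 to 0.85 m from the base axis. Payload 5.2 kg.
Tool frame: the origin (TCP) lies at the very end of the fingers, on their centre line; the grasp point (between the pads) lies 19 mm behind it (bot.grip_depth is the distance from the TCP to the grasp point, in m); z points along the fingers, y is the line along which they close (so a half turn about z gives the same grasp; the last joint's range is limited). The gripper opens to 85 mm and grips with 20 to 120 N. Pads are 22 mm wide; open, the fingers measure 114 mm over their backs; the gripper's body (76 mm by 85 mm) begins 54 mm behind the grasp point. The pads swing forward as they close: fully open they stand 13 mm farther back than shut.
Start: joints at [0.898, 0.259, 1.535, -0, 1.348, -0.203], TCP at [0.249, 0.49, 0.231] pointing down, gripper open.
Joint ranges: [-3.14, 3.14], [-0.91, 2.08], [0.19, 2.58], [-1.22, 4.36], [0.22, 2.71], [-3.12, 3.12]. Speed limits (rad/s): [2.57, 2.57, 3.14, 3.14, 3.14, 3.14].

### API

Orientations are given as a 3x3 rotation matrix whose columns are the frame's x, y, z axes.
In Python, from plant import bot, kin, eyes, sign_off gives the robot as it stands. Calls block until the motion is done:
- bot.move_to(position, orientation): joint-space move of the TCP to a pose.
- bot.move_linear(position, velocity=0.15, rot=None, until_force=None): straight line of the TCP; rot=None keeps the orientation; velocity is the mean speed in m/s. With until_force (N) it stops when the force on the tool has changed by that much, and returns True; else False.
- bot.set_joints(angles): joint-space move.
- bot.set_gripper(opening, f_grip=None): opening from 0.0 (shut) to 1.0 (fully open); f_grip is the grip in N (None keeps the last); returns when the fingers have stopped.
- bot.sleep(seconds).
- kin.inverse_kinematics(position, orientation): joint angles nearest the present ones, or None.
- bot.get_obs(): the state.
- eyes.grab_frame(name): name is "scene" or "top" or "wrist"; returns (picture, depth): 384x512x3 uint8, red, green, blue; 384x512 float32, m along the optical axis (not along the pixel's ray), 0 where there is no reading.
- eyes.camera_model(name): a dict with "intrinsics" (3x3 intrinsics, pixels), "T" (4x4, takes a point from camera to world coordinates). Camera axes: x right, y down, z forward; pixel columns grow to the right and rows downward; lengths in m; the calibration is good to about 2 mm. A picture is of the moment at which its call begins: read the wrist's pose just before it. camera_model takes no time and is no camera call; for the wrist camera it gives the pose at the moment of the call.
A pose or a line that the arm cannot do raises bot.MotionError and nothing moves.
- sign_off(): hands the job in; it is judged then, once.
Trained networks look in the newest picture that a camera, given by its name, has taken for a name from the list of things; names that differ only in an ending like _2 or _b are one class to them, and where a whole thing is asked for, a point or a joint stands for the part that bears it (a point fixed in the world has none). Each returns a list of dicts, best first, with "score" (0 to 1); they miss things now and then, are a little off and sometimes report something else, mostly with a low value. They report only what shows in the picture. A call takes as long as a camera call.
- eyes.masks_of(camera, label): "mask" (384x512 bool, what is visible of it) and "extent" ([centre column, centre row, width, height] in pixels, round what is visible of it).
The state is a dict: "t": time; "joint_positions": joint angles; "qd": joint speeds; "effort": joint torques, N m; "tcp_pos": TCP position; "orientation": TCP orientation; "force": force on the tool from outside, world axes, zero at the start; "ft_torque": the same for the moment, N m; "grip_width": opening from 0.0 (shut) to 1.0 (fully open); "finger_force": force on a finger pad.
Only numpy, scipy, OpenCV 4.12 (cv2) and the standard library are available. Lean on these libraries where they do the work, as an engineer would, in place of code of your own. Each camera call takes 0.05 s, during which the arm holds its last target. There are 200 camera calls.

### The job

Set the amber bone mount down into the round recess of the sample shuttle (do not drop it in), then lift the loaded shuttle by its orange grip and lay its underside flush on the analyser's sloped, sprung measuring plate, with the hole under the mount over the dark window. Gently press the plate in part of its travel, a few millimetres but not onto its stop, so that the interlock makes, and finish while still gripping the shuttle and holding the plate pressed for the reading; leave the other things on the table where they lie.

Things in the scene. Friction and masses are not known exactly. Their poses are not given: they have to be found in the camera images.
- amber_mount: the round resin mount to be measured: amber disc, 30 mm diameter, 12 mm thick, 14 g, lying flat on the cutting mat; origin at the centre of its underside, z up through the disc. It lies among two like mounts of other colours
- green_mount: dark green resin mount of the same size as the amber one; not wanted, leave it; origin at the centre of its underside
- white_mount: white resin mount of the same size as the amber one; not wanted, leave it; origin at the centre of its underside
- shuttle: sample shuttle, about 140 g: flat aluminium plate 100 (its x) x 50 (y) x 8 mm; origin at the centre of its underside, z up. Round recess at x = +24 mm: 32.5 mm diameter, 6 mm deep, over a 2 mm ledge with a 22 mm through hole; a seated mount stands 6 mm proud. Orange upright grip at x = -24 mm: 34 mm long in x, 10 mm thick in y, from the plate's top (z = 8 mm) to z = 40 mm
- recess (a point): centre of the recess's floor (on the ledge), 2 mm above the shuttle's underside; the mount's underside comes to rest here
- aperture (a point): centre of the through hole at the shuttle's underside, at x = +24 mm of the shuttle
- grip (a point): point in the middle of the shuttle's orange grip, at x = -24 mm, 29 mm above the underside; hold it with the fingers closing along the shuttle's y
- head: tilting head of the analyser, locked at some slope, not moved by pushing; origin on its tilt axis 100 mm above the table. Above it sits a bare flat steel measuring plate 150 (x) x 100 mm (y), surface at z = +55 mm; z is the plate's outward normal, leaning 0.3 to 0.62 rad from vertical roughly towards the robot; x points up the slope. The stand (210 x 170 mm) stays below the plate
- plate (a joint): how far the sprung measuring plate is pushed in along its normal, m: 0 = out (at rest), 0.007 = on its stop. It starts to yield at 2 to 3 N and then takes about 2.5 N more per mm; it does not tilt. The interlock makes at 1.5 mm
- window (a point): centre of the round dark window (16 mm diameter, brass rim) in the surface of the measuring plate, at x = +20 mm, y = 0, z = +55 mm of the head with the plate out; it moves in with the plate; axes as the head's
- long_bone: bystander: brown bone shaft 86 mm long, 24 mm thick; leave it
- knuckle_bone: bystander: brown lump of bone about 48 mm long, 22 mm high; leave it
- rib_piece: bystander: pale curved rib fragment 100 mm long, 10 mm thick; leave it
- caliper: bystander: steel caliper with black slide, 210 mm long, 10 mm high; leave it
- marker: bystander: white marker pen with red cap, 125 mm long, 13 mm thick; leave it

How it is judged:
By the outcome, as a careful person would: the job done as asked, in the order asked, and still so for the second after the job is handed in, while the arm keeps its last pose, push and grip.
It also fails if it takes over 61 s, if anything falls off the work surface, if the arm or the gripper's body presses on something with over 40 N, if the wrist force passes 120 N, or if a joint passes its speed limit or range.

## Working session

There is one attempt and no reset: what is moved stays moved. The work goes in short steps, each a Python script; the robot and the scene stay as the last script left them, time stands still between calls to the robot, and variables do not carry over. Pictures are saved under pics/ and viewed, at most 10 in all, crops included, and the job is handed in when it is done.

```bash
ls; mkdir -p pics
cat > h.py <<'E'
import numpy as np, cv2
from plant import bot, kin, eyes, sign_off
def pts(cam, mask, depth, M=None):
    M = M or eyes.camera_model(cam); K=M["intrinsics"]; T=M["T"]
    v,u=np.nonzero(mask&(depth>0)); z=depth[v,u]
    P=np.c_[(u-K[0,2])/K[0,0]*z,(v-K[1,2])/K[1,1]*z,z]
    return P@T[:3,:3].T+T[:3,3]
def save(n,img): cv2.imwrite("pics/"+n,img[:,:,::-1])
E
python3 - <<'E'
from h import *
np.set_printoptions(precision=4,suppress=True)
ims=[]
for c in ("scene","top"):
    img,d=eyes.grab_frame(c); ims.append(img)
    np.savez("f_"+c,img=img,d=d)
    for l in ("amber_mount","shuttle","head","window","grip"):
        for r in eyes.masks_of(c,l)[:2]:
            P=pts(c,r["mask"],d)
            if len(P): print(c,l,round(r["score"],2),np.array(r["extent"]).round(),np.median(P,0),P.min(0),P.max(0))
save("a.png",cv2.resize(np.vstack(ims),None,fx=.78,fy=.78));
E
```

```text
pics
scene amber_mount 0.47 [333. 294.  11.  13.] [0.5817 0.307  0.0145] [0.5667 0.2936 0.0058] [0.5947 0.3206 0.0197]
scene shuttle 0.77 [292. 224.  46.  33.] [0.5292 0.1133 0.0111] [ 0.479   0.0754 -0.0023] [0.5835 0.139  0.0464]
scene shuttle 0.71 [225. 236.  25.  34.] [0.6758 0.0399 0.0197] [0.6621 0.0006 0.0002] [0.6842 0.0848 0.0294]
scene head 0.95 [186. 125.  89.  49.] [ 0.6021 -0.2047  0.1482] [ 0.4188 -0.436  -0.0033] [ 0.6967 -0.1297  0.179 ]
scene window 0.82 [197. 116.  67.  34.] [ 0.5782 -0.2025  0.1543] [ 0.4912 -0.436   0.0023] [ 0.6601 -0.1326  0.179 ]
scene grip 0.97 [290. 226.  47.  33.] [0.5292 0.1135 0.011 ] [ 0.479   0.0729 -0.0023] [0.5835 0.1417 0.0464]
top amber_mount 0.55 [153. 207.  14.   8.] [0.5788 0.3026 0.0126] [0.5664 0.2902 0.0066] [0.5908 0.3166 0.0158]
top amber_mount 0.28 [390. 191.  77.  86.] [ 0.5759 -0.2066  0.1519] [ 0.4916 -0.2802  0.119 ] [ 0.6566 -0.1335  0.1768]
top shuttle 0.69 [239. 222.  27.  44.] [0.5285 0.1058 0.0084] [ 0.4793  0.073  -0.0028] [0.5849 0.1385 0.0433]
top head 0.56 [390. 184.  79.  96.] [ 0.5856 -0.2109  0.1523] [ 0.4915 -0.3637 -0.0034] [ 0.7467 -0.133   0.1768]
top window 0.72 [392. 190.  78.  86.] [ 0.5762 -0.2069  0.1519] [ 0.4916 -0.3637 -0.0021] [ 0.67   -0.1348  0.1768]
top grip 0.7 [235. 225.  32.  44.] [0.5264 0.1057 0.0086] [ 0.4772  0.073  -0.0028] [0.5816 0.141  0.0433]
```

Run:
```python
from h import *
s=np.load("f_scene.npz")["img"]; t=np.load("f_top.npz")["img"]
save("b.png",np.vstack([cv2.resize(s[90:330,120:400],(700,600))[:, :]][:1])); 
save("c.png",cv2.resize(t[110:320,80:460],(798,441),interpolation=cv2.INTER_CUBIC))
```

```text
(no output)
```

View pics/c.png

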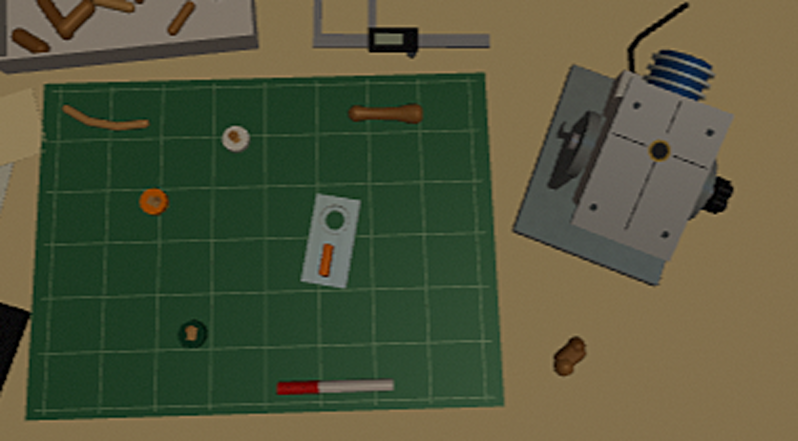

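View pics/b.png

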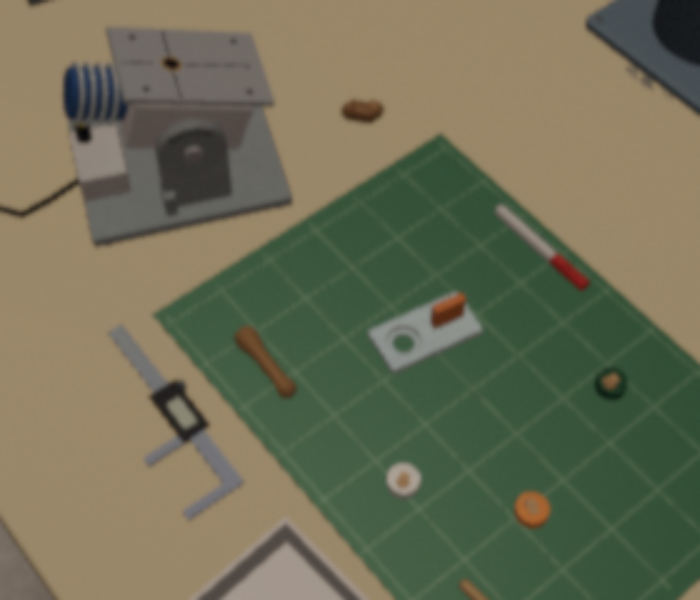

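The top view (crop) shows the amber mount at (153,202), and the shuttle with its recess at (334,219) and grip at (326,260). The plate's window is at (659,150), and the plate slopes down towards the robot. The scene view agrees, and the path is clear of bystanders. Next I'll fit the plate plane and take close wrist views.

```bash
cat >> h.py <<'E'
np.set_printoptions(precision=4,suppress=True)
def ray(cam,uv,n,d,M=None):
    """intersect pixel rays with plane n.x=d"""
    M=M or eyes.camera_model(cam); K=M["intrinsics"];T=M["T"]
    uv=np.atleast_2d(uv).astype(float)
    r=np.c_[(uv-K[[0,1],[2,2]])/K[[0,1],[0,1]],np.ones(len(uv))]@T[:3,:3].T
    return T[:3,3]+r*((d-T[:3,3]@n)/(r@n))[:,None]
def plane(P,n0=None):
    ok=np.ones(len(P),bool)
    for _ in range(8):
        c=np.median(P[ok],0) if _==0 else P[ok].mean(0); n=np.linalg.svd(P[ok]-c,full_matrices=False)[2][2]; n*=np.sign(n[2])
        e=(P-c)@n; ok=np.abs(e)<max(.0025,1.5*np.median(np.abs(e)) if _<4 else .0025)
    return n,c@n,ok
def down(a):  # tool down, tool y at heading a+90deg mirrored: tool x at angle a
    c,s=np.cos(a),np.sin(a); return np.array([[c,s,0],[s,-c,0],[0,0,-1.]])
E
python3 - <<'E'
from h import *
M=eyes.camera_model("wrist"); o=bot.get_obs()
print("cam in tool",o["orientation"].T@(M["T"][:3,3]-o["tcp_pos"]), (o["orientation"].T@M["T"][:3,:3]).ravel(), M["intrinsics"][0,0])
# near look at amber, straight above, tool y ~ world y
bot.set_gripper(0.5)
def look(xy,h,tag,lab):
    # put camera (not tcp) above target
    R=down(0.0); off=o["orientation"].T@(M["T"][:3,3]-o["tcp_pos"])
    p=np.r_[xy,h]; p[:2]-= (R@off)[:2]*0.6
    bot.move_to(p,R); Mc=eyes.camera_model("wrist"); img,d=eyes.grab_frame("wrist")
    np.savez("f_"+tag,img=img,d=d,K=Mc["intrinsics"],T=Mc["T"])
    for l in lab:
        for r in eyes.masks_of("wrist",l)[:2]:
            P=pts("wrist",r["mask"],d,Mc); 
            print(tag,l,round(r["score"],2),np.array(r["extent"]).round(),np.median(P,0) if len(P) else '',len(P))
            np.save(f"m_{tag}_{l}",r["mask"]) if r is not None else 0
    save(tag+".png",img); print(bot.get_obs()["tcp_pos"],bot.get_obs()["t"])
look([.580,.304],.17,"w_amber",["amber_mount"])
look([.529,.108],.20,"w_sh",["shuttle"])
look([.58,-.207],.34,"w_head",["head","window"])
save("d.png",np.vstack([np.hstack([cv2.resize(cv2.imread(f"pics/{n}.png"),(400,300)) for n in ("w_amber","w_sh")]),np.hstack([cv2.resize(cv2.imread("pics/w_head.png"),(400,300))]*2)])[:,:,::-1])
E
```

```text
cam in tool [ 0.0677 -0.0001 -0.1449] [-0.0007 -0.9632 -0.2687  1.     -0.0004 -0.0008  0.0007 -0.2687  0.9632] 296.2267078207243
w_amber amber_mount 0.59 [359.  64.  32.  35.] [0.6494 0.2132 0.0164] 925
[0.539  0.3045 0.1702] 3.0167
w_sh shuttle 0.67 [266. 136.  65.  99.] [0.5291 0.1052 0.0123] 3728
[0.4889 0.1091 0.1999] 3.95
w_head head 0.92 [268. 116. 136. 185.] [ 0.5992 -0.2195  0.1605] 14717
w_head window 0.72 [274. 132. 134. 157.] [ 0.5857 -0.2101  0.159 ] 11976
[ 0.5395 -0.2056  0.3395] 5.4083
```

View pics/d.png

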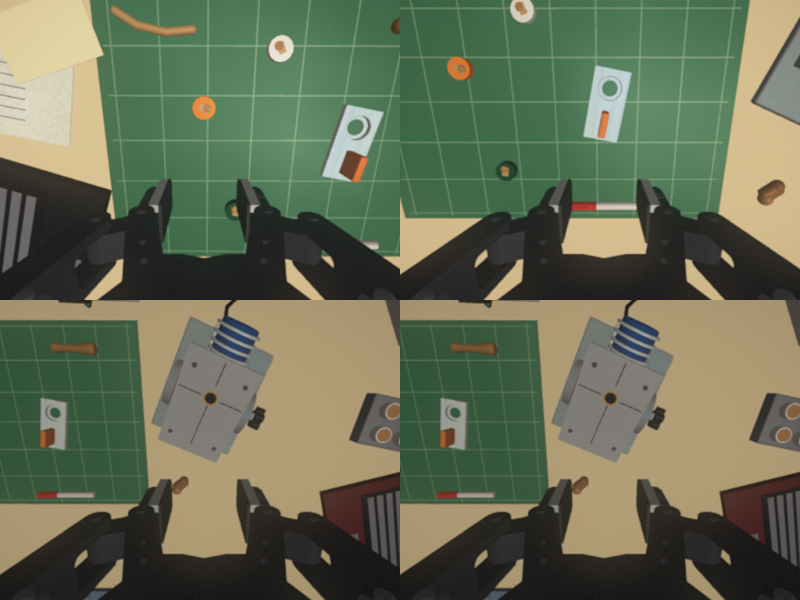

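The wrist views show amber at about (261,138) in full-frame pixels; the network picked the white mount there, so I'll use colour instead. The shuttle is near (266,136), with its recess towards +x. The plate's crosshair and window are at about (268,127). Now I'll compute the poses.

```bash
cat > meas.py <<'E'
from h import *
def ld(t):
    f=np.load(f"f_{t}.npz"); M=dict(intrinsics=f["K"],T=f["T"]) if "K" in f else eyes.camera_model(t); return f["img"],f["d"],M
def orange(img):
    h=cv2.cvtColor(img,cv2.COLOR_RGB2HSV); return (((h[...,0]<17))&(h[...,1]>170)&(h[...,2]>110))
ez=np.array([0,0,1.])
def circ(img,d,M,guess,px):
    m=orange(img); n,lab,st,c=cv2.connectedComponentsWithStats(m.astype(np.uint8))
    i=1+np.argmin(np.hypot(*(c[1:]-guess).T)+1e3*(st[1:,4]<20)); return lab==i,st[i],c[i]
if __name__=="__main__":
    for t,g in (("w_amber",(261,138)),("scene",(333,294)),("top",(153,207)),("w_sh",(75,87))):
        img,d,M=ld(t); m,st,c=circ(img,d,M,g,0); P=pts(t,m,d,M); zt=np.percentile(P[:,2],80)
        cn=cv2.convexHull(np.argwhere(m)[:,::-1].astype(np.int32)); top=m.copy()
        q=P[P[:,2]>zt-.003]; print("amber",t,st,"ztop",zt,"mean",q.mean(0),"mid",(q.min(0)+q.max(0))/2,np.ptp(q,axis=0))
    for t,l in (("w_sh","w_sh_shuttle"),):
        img,d,M=ld(t); m=np.load(f"m_{l}.npy"); P=pts(t,m,d,M)
        print("hist z",np.histogram(P[:,2],bins=np.arange(-.004,.05,.004)))
        a=(P[:,2]>.004)&(P[:,2]<.016); zt=np.median(P[a,2]); 
        uv=np.argwhere(m&(d>0))[:,::-1][a]; X=ray(t,uv,ez,zt,M)[:,:2]
        r=cv2.minAreaRect((X*1e3).astype(np.float32)); print("shuttle plate",zt,r)
        g=P[P[:,2]>.03]; print("grip top",g.mean(0),(g.min(0)+g.max(0))/2, cv2.minAreaRect((g[:,:2]*1e3).astype(np.float32)), np.median(g[:,2]))
        save("e.png",cv2.resize(np.hstack([img[80:195,210:320],np.dstack([m[80:195,210:320]*np.uint8(255)]*3)]),None,fx=3.6,fy=3.6))
    for t,l in (("w_head","head"),("top",None),("scene",None)):
        img,d,M=ld(t)
        if l: m=np.load("m_w_head_window.npy")
        else:
            m=np.zeros(d.shape,bool); c0=(390,191) if t=="top" else (197,116); w=(34,36) if t=="top" else (30,14)
            m[c0[1]-w[1]:c0[1]+w[1],c0[0]-w[0]:c0[0]+w[0]]=1
        P=pts(t,m,d,M); P=P[P[:,2]>.1]; n,dd,ok=plane(P); print(t,"n",n,"d",dd,ok.mean(),len(P),"tilt",np.arccos(n[2]),"upslope az",np.arctan2(-n[1],-n[0]))
        e=n*-n[2]+ez; e/=np.linalg.norm(e); y=np.cross(n,e); Q=P[ok]; r=cv2.minAreaRect((np.c_[Q@e,Q@y]*1e3).astype(np.float32)); cc=np.array(r[0])/1e3
        print("  rect",r,"centre",cc[0]*e+cc[1]*y+dd*n)
        h=cv2.cvtColor(img,cv2.COLOR_RGB2HSV); cw=dict(w_head=(269,127),top=(394,181),scene=(189,115))[t]
        wm=np.zeros(d.shape,bool); k=14 if t!="scene" else 7; wm[cw[1]-k:cw[1]+k,cw[0]-k:cw[0]+k]=1
        b=wm&(h[...,1]>90)&(h[...,2]>40); v,u=np.nonzero(b); 
        if len(u): W=ray(t,np.c_[u,v],n,dd,M); print("  window",len(u),u.mean(),v.mean(),W.mean(0),(W.min(0)+W.max(0))/2,np.ptp(W,axis=0),"from centre",(W.mean(0)-(cc[0]*e+cc[1]*y+dd*n))@np.c_[e,y])
E
python3 meas.py
```

```text
amber w_amber [247 124  28  29 468] ztop 0.016903536288134402 mean [0.5804 0.3051 0.0163] mid [0.5799 0.3045 0.0162] [0.0277 0.027  0.0041]
amber scene [326 288  13  12  80] ztop 0.01620958050806669 mean [0.5818 0.3087 0.0155] mid [0.5801 0.3066 0.0165] [0.0268 0.0279 0.0064]
amber top [147 200  12  12  96] ztop 0.013310651976617072 mean [0.5802 0.3047 0.0127] mid [0.5797 0.3036 0.013 ] [0.0267 0.0267 0.0054]
amber w_sh [ 61  73  33  29 605] ztop 0.016615859870187412 mean [0.5802 0.303  0.016 ] mid [0.5802 0.3033 0.016 ] [0.0279 0.0303 0.0046]
hist z (array([   0,    2,  362, 1065, 1958,    5,    5,    5,    3,    5,    6,
        145,  167]), array([-0.004,  0.   ,  0.004,  0.008,  0.012,  0.016,  0.02 ,  0.024,
        0.028,  0.032,  0.036,  0.04 ,  0.044,  0.048]))
shuttle plate 0.012179853490431658 ((529.9815063476562, 104.17180633544922), (50.212467193603516, 99.86458587646484), 78.9599609375)
grip top [0.5076 0.1089 0.0437] [0.5065 0.1094 0.0386] ((506.602783203125, 109.06010437011719), (9.861915588378906, 34.210960388183594), 79.00700378417969) 0.0440205592657823
w_head n [-0
[... 590 characters left out ...]
4642639160156), (149.82937622070312, 100.89485168457031), 0.3820962905883789) centre [ 0.5742 -0.2062  0.1514]
  window 51 393.3529411764706 181.49019607843138 [ 0.5914 -0.2143  0.1576] [ 0.5923 -0.2146  0.1577] [0.0194 0.0172 0.0063] from centre [ 0.02   -0.0008]
scene n [-0.2797  0.1173  0.9529] d -0.038256112566987466 0.8804831532104259 1573 tilt 0.30812234823248585 upslope az -0.39710724961829424
  rect ((625.992919921875, 30.672574996948242), (152.97813415527344, 98.82630157470703), 0.6218904256820679) centre [ 0.5727 -0.2069  0.1534]
  window 22 188.13636363636363 115.13636363636364 [ 0.5894 -0.2139  0.1592] [ 0.5894 -0.214   0.1592] [0.0136 0.0161 0.0046] from centre [ 0.0191 -0.    ]
```

View pics/e.png

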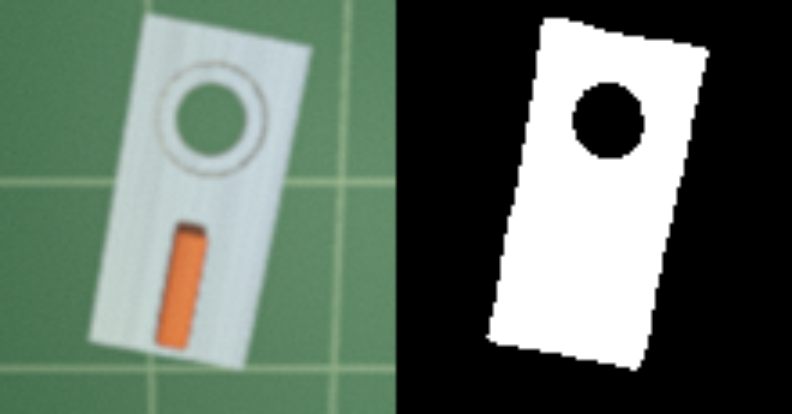

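Run:
```python
from h import *
R=down(np.radians(-11)); xy=[.5802,.3044]
bot.set_gripper(0.52)
bot.move_to(np.r_[xy,.08],R); bot.move_linear(np.r_[xy,.022],.1)
hit=bot.move_linear(np.r_[xy,-.008],.015,until_force=3); o=bot.get_obs(); print(hit,o["tcp_pos"],o["force"],o["grip_width"])
z=o["tcp_pos"][2]
bot.move_linear(np.r_[xy,z+.0078],.03)
bot.set_gripper(0.0,25); o=bot.get_obs(); print("grip",o["grip_width"],o["finger_force"],o["tcp_pos"])
bot.move_linear(np.r_[xy,.10],.08); o=bot.get_obs(); print(o["grip_width"],o["finger_force"],o["force"],o["t"])
img,d=eyes.grab_frame("wrist"); save("f.png",cv2.resize(img[180:384,150:370],None,fx=2.5,fy=2.5)); open("zmat","w").write(str(z))
```

```text
True [ 0.5802  0.3044 -0.    ] [ 0.1186 -0.2308  5.176 ] 0.5189451131588163
grip 0.32788479885450966 24.57226574420929 [0.5802 0.3044 0.0078]
0.33006153478421757 24.65788722038269 [-0.2155  0.5035 -0.1578] 11.8083
```

View pics/f.png

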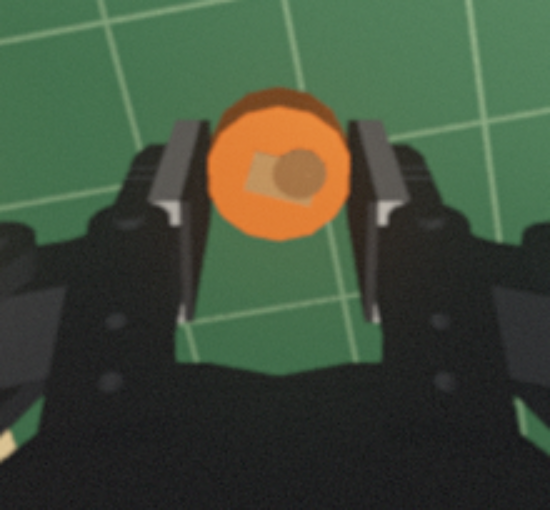

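The mount is held level between the pads, with its face centre at about (262,250) full-frame. Now I'll work out its offset in the hand and place it with a guarded descent, searching if it rides on the rim.

```bash
cat > place.py <<'E'
from h import *
from meas import orange
R=down(np.radians(-11)); o=bot.get_obs(); M=eyes.camera_model("wrist"); img,d=eyes.grab_frame("wrist")
m=orange(img); m[:200]=0; P=pts("wrist",m,d,M); zt=np.percentile(P[:,2],60); q=P[np.abs(P[:,2]-zt)<.003]
c,r=cv2.minEnclosingCircle((q[:,:2]*1e3).astype(np.float32)); c=np.array(c)/1e3
off=R.T@(np.r_[c,zt]-o["tcp_pos"]); print("mount in tool",off,"r",r,len(q))
zm=float(open("zmat").read())
ax=np.array([np.cos(np.radians(-11.04)),np.sin(np.radians(-11.04))]); ay=np.array([-ax[1],ax[0]])
rec=np.array([.52998,.10417])+.024*ax; tgt=rec-ax*np.clip(off[0],-.003,.003)
print("recess",rec,"tcp target",tgt)
bot.move_to(np.r_[tgt,.07],R); bot.move_linear(np.r_[tgt,zm+.022],.08)
zseat=zm+.0078+.002    # tcp height when seated
ok=False
for i,(a,b) in enumerate([(0,0),(1,0),(-1,0),(0,1),(0,-1),(1.5,1.2),(-1.5,1.2),(-1.5,-1.2),(1.5,-1.2),(2.3,0),(-2.3,0),(0,2.3),(0,-2.3)]):
    t=tgt+1e-3*(a*ax+b*ay)
    if i: bot.move_linear(np.r_[t,zm+.0185],.03)
    hit=bot.move_linear(np.r_[t,zseat-.002],.015,until_force=2.0)
    o=bot.get_obs(); print(i,(a,b),hit,"above seat",o["tcp_pos"][2]-zseat,"F",o["force"])
    if o["tcp_pos"][2]-zseat<.002: ok=True; break
print(ok,o["t"],o["grip_width"])
E
python3 place.py
```

```text
mount in tool [-0.0001  0.0005 -0.0084] r 15.214664459228516 1905
recess [0.5535 0.0996] tcp target [0.5536 0.0996]
0 (0, 0) True above seat 2.334781884896775e-05 F [-1.3341  0.2417  4.947 ]
True 14.2667 0.331499304683525
```

Seated at exactly the expected height on the first try. I'll release it, back off and re-measure the shuttle.

Run:
```python
from h import *
from meas import orange
o=bot.get_obs(); p=o["tcp_pos"]
bot.set_gripper(0.5); bot.move_linear(p+[0,0,.06],.1)
bot.move_to([.4889,.1091,.2],down(0)); M=eyes.camera_model("wrist"); img,d=eyes.grab_frame("wrist")
t="w_sh"; r=max(eyes.masks_of("wrist","shuttle"),key=lambda r:r["score"]); m=r["mask"]
K=np.ones(d.shape,bool); K[:80]=0;K[195:]=0;K[:,:210]=0;K[:,320:]=0
h=cv2.cvtColor(img,cv2.COLOR_RGB2HSV); m=(m|orange(img))&K; P=pts(t,m,d,M)
ez=np.array([0,0,1.]); a=(P[:,2]>.004)&(P[:,2]<.0155)&(np.hypot(P[:,0]-.5535,P[:,1]-.0996)>.019)
uv=np.argwhere(m&(d>0))[:,::-1][a]; X=ray(t,uv,ez,.0122,M)[:,:2]
print("score",r["score"],cv2.minAreaRect((X*1e3).astype(np.float32)))
g=P[P[:,2]>.03]; print("grip",cv2.minAreaRect((g[:,:2]*1e3).astype(np.float32)),np.median(g[:,2]))
A=pts(t,orange(img)&K,d,M); A=A[A[:,0]>.53]; print("mount",cv2.minEnclosingCircle((A[:,:2]*1e3).astype(np.float32)),np.percentile(A[:,2],[5,25,50,75,95]))
q=A[A[:,2]>np.median(A[:,2])-.004]; print("mount plane",plane(q)[0])
save("g.png",cv2.resize(img[60:210,190:340],None,fx=3.5,fy=3.5)); print(bot.get_obs()["t"])
```

```text
score 0.6 ((530.1190795898438, 104.29425048828125), (50.71211242675781, 99.87452697753906), 78.94214630126953)
grip ((506.7779846191406, 109.01386260986328), (9.937881469726562, 33.869049072265625), 78.98613739013672) 0.04402740484881795
mount ((553.4846801757812, 99.11134338378906), 13.36451244354248) [0.0171 0.0178 0.0183 0.0187 0.0196]
mount plane [ 0.004  -0.0057  1.    ]
16.05
```

View pics/g.png

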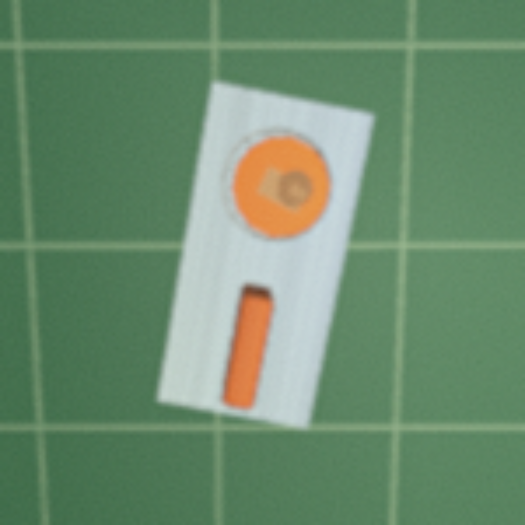

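The mount sits level and centred at the seated height, at crop (282,187), and the shuttle hasn't moved. Next I'll grasp the grip, lift, hover over the plate and compare the shuttle and plate planes in one image.

```bash
cat > head.py <<'E'
from h import *
n=np.array([-.2801,.1195,.9525]); n/=np.linalg.norm(n)
az=-.4045; e=np.array([np.cos(az),np.sin(az),0]); e-=n*(e@n); e/=np.linalg.norm(e)
RH=np.c_[e,-np.cross(n,e),-n]; W=np.array([.5913,-.2142,.1600])
ZO=.0145-.004
def tcp(h): return W-.048*e+(ZO+h)*n
E
python3 - <<'E'
from head import *
R=down(np.radians(-11.03)); g=[.5066,.1090]
bot.set_gripper(0.4); bot.move_to(np.r_[g,.09],R); 
hit=bot.move_linear(np.r_[g,.0145],.08,until_force=6); print(hit,bot.get_obs()["tcp_pos"])
bot.set_gripper(0.0,90); o=bot.get_obs(); print("grip",o["grip_width"],o["finger_force"],o["force"])
bot.move_linear(np.r_[g,.06],.05); bot.move_linear(np.r_[g,.24],.2); o=bot.get_obs(); print(o["grip_width"],o["force"],o["ft_torque"])
bot.move_to(tcp(.07),RH); bot.sleep(.3); o=bot.get_obs(); print(o["tcp_pos"],tcp(.07),o["t"],o["force"],o["joint_positions"])
M=eyes.camera_model("wrist"); img,d=eyes.grab_frame("wrist"); np.savez("f_hov",img=img,d=d,K=M["intrinsics"],T=M["T"])
P=pts("wrist",d>0,d,M); H=(P-W)@n; xs=(P-W)@e; ys=(P-W)@np.cross(n,e)
s=(H>.06)&(H<.082)&(np.abs(ys)<.022)&(xs>-.07)&(xs<.022)&(np.hypot(xs,ys)>.02)&((np.abs(ys)>.010)|(xs<-.066)|(xs>-.028))
print("shuttle top",s.sum(),[plane(P[s])[0],np.median(H[s])],"in tool",RH.T@plane(P[s])[0])
pl=(np.abs(H)<.008)&(np.abs(ys)<.045)&(xs>-.09)&(xs<.05); q=plane(P[pl]); print("plate",pl.sum(),q[0],q[1],"W residual",W@q[0]-q[1],"in tool",RH.T@q[0])
save("i.png",cv2.resize(img,None,fx=1.4,fy=1.4))
E
```

```text
False [0.5071 0.109  0.015 ]
grip 0.09831737876936107 89.6092414855957 [-0.5278  0.2422  5.784 ]
0.100007613559772 [ 0.2226  0.1082 -1.7996] [ 0.1798  0.0057 -0.1016]
[ 0.5271 -0.1857  0.2221] [ 0.5267 -0.1866  0.2221] 21.8 [-0.3245  0.1576 -1.2484] [-0.5719  0.1003  1.7978  0.0641  0.9393  1.3721]
shuttle top 5021 [array([-0.2793,  0.1188,  0.9528]), np.float64(0.07731575489712578)] in tool [ 0.001   0.0004 -1.    ]
plate 6670 [-0.2797  0.1202  0.9525] -0.03788976382782158 W residual -0.0008043991443269297 in tool [ 0.0002 -0.0008 -1.    ]
```

View pics/i.png

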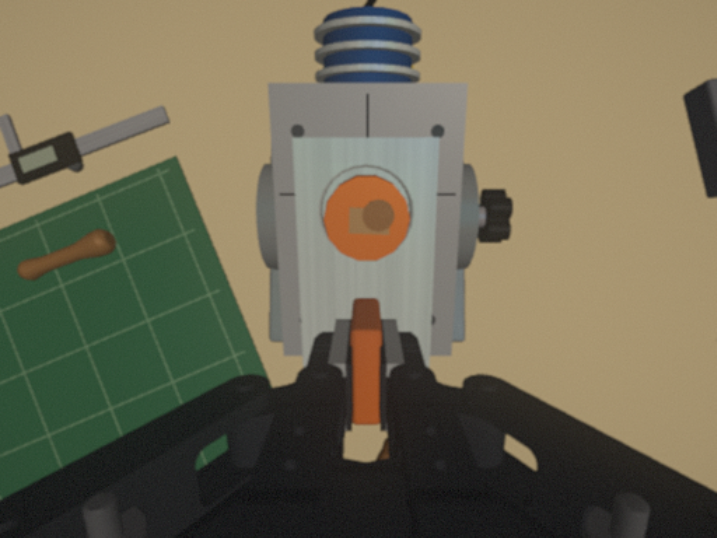

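The shuttle top and the plate are parallel to within 0.1°. The crosshair shows round the shuttle, at columns ~367 and rows ~194. I'll check lateral alignment from those in this frame.

Run:
```python
from head import *
f=np.load("f_hov.npz"); M=dict(intrinsics=f["K"],T=f["T"]); img=f["img"]; g=cv2.cvtColor(img,cv2.COLOR_RGB2GRAY).astype(float)
y=np.cross(n,e); B=np.c_[e,y]
dp=n@W+.0008
# crosshair lines: darkest sub-pixel
def dark(p):
    w=np.clip(np.median(p)-p-6,0,None); return (w*np.arange(len(p))).sum()/w.sum()
L=[(252+dark(g[r,252:273]),r) for r in range(70,94,4)]
Hh=[(c,130+dark(g[130:148,c])) for c in (201,203,205,317,319,321)]
a=(ray("x",L,n,dp,M)-W)@B; b=(ray("x",Hh,n,dp,M)-W)@B
print("vert line y",a[:,1],"\nhoriz line x",b[:,0], Hh)
# shuttle: mask by depth
d=f["d"]; P=np.full(d.shape+(3,),9.); P[d>0]=pts("x",np.ones(d.shape,bool),d,M)
Hm=(P-W)@n; s=(Hm>.065)&(Hm<.083)&(np.abs((P-W)@y)<.04)&((P-W)@e>-.03)&((P-W)@e<.05)
v,u=np.nonzero(s); X=(ray("x",np.c_[u,v],n,n@W+.0773,M)-W)@B
for lo in (-.02,-.01,.022): k=X[(X[:,0]>lo)&(X[:,0]<lo+.004)]; print("edges y",k[:,1].min(),k[:,1].max(),k[:,1].sum() and (k[:,1].min()+k[:,1].max())/2)
print("top edge x (expect +.026)",np.percentile(X[:,0],[99,99.9,100]))
o=bot.get_obs(); print("tcp err in plane",(o["tcp_pos"]-tcp(.07))@np.c_[B,n])
```

```text
vert line y [0. 0. 0. 0. 0. 0.] 
horiz line x [0.0003 0.0002 0.0002 0.0003 0.0003 0.0003] [(201, np.float64(138.32051282051282)), (203, np.float64(138.3489932885906)), (205, np.float64(138.36241610738256)), (317, np.float64(138.343949044586)), (319, np.float64(138.34939759036143)), (321, np.float64(138.343949044586))]
edges y -0.02411996762114584 0.025506491735487868 0.0006932620571710145
edges y -0.024183818641696147 0.025547900669723816 0.0006820410140138348
edges y -0.02418423696969546 0.025642050701213698 0.0007289068657591186
top edge x (expect +.026) [0.0258 0.0263 0.0263]
tcp err in plane [-0.      0.0008  0.    ]
```

Alignment is within 1 mm. The only error is 0.8 mm in y, which I'll correct. Now the guarded approach and press.

Run:
```python
from head import *
y=np.cross(n,e); c=-.0008*y
bot.move_linear(tcp(.015)+c,.1,rot=RH); bot.sleep(.3); o=bot.get_obs(); f0=o["force"]; p0=o["tcp_pos"]
hit=bot.move_linear(tcp(-.006)+c,.008,until_force=1.8); o=bot.get_obs(); h=lambda o:(o["tcp_pos"]-tcp(0))@np.c_[e,y,n]
print(hit,"contact h",h(o),"F",(o["force"]-f0)@np.c_[e,y,n],o["t"])
h1=h(o)[2]
for k in range(6):
    o=bot.get_obs(); F=(o["force"]-f0)@n
    if F>8.5 or not hit: break
    h1-=.0007; bot.move_linear(tcp(h1)+c,.006); bot.sleep(.15); o=bot.get_obs(); print("cmd",h1,"h",h(o),"F",(o["force"]-f0)@np.c_[e,y,n],"M",o["ft_torque"],o["grip_width"])
print(bot.get_obs()["t"])
```

```text
True contact h [ 0.     -0.0008  0.0009] F [ 1.9323 -1.1118  4.152 ] 24.4917
cmd 0.00016245463021279593 h [-0.     -0.0008  0.0002] F [ 0.101  -0.1449  5.5621] M [-0.034   0.1821  0.023 ] 0.10205180019454932
cmd -0.0005375453697872041 h [-0.0001 -0.0008 -0.0005] F [-1.13    0.8949  8.1994] M [-0.0052  0.249  -0.0533] 0.10127278927442115
cmd -0.001237545369787204 h [-0.0001 -0.0008 -0.0011] F [-1.8126  0.0492  9.6034] M [ 0.0392  0.2758 -0.0098] 0.10060070566151307
25.8583
```

Run:
```python
from head import *
o=bot.get_obs(); M=eyes.camera_model("wrist"); img,d=eyes.grab_frame("wrist"); y=np.cross(n,e)
P=pts("wrist",d>0,d,M); P0=P; H=(P-W)@n; xs=(P-W)@e; ys=(P-W)@y
pl=(np.abs(H)<.0045)&(np.abs(ys)<.045)&(xs>-.09)&(xs<.05)&((np.abs(ys)>.028)|(xs>.03)); print("plate H",pl.sum(),np.median(H[pl]),"(out: +.0008)",RH.T@plane(P[pl])[0])
s=(H>.0045)&(H<.0085)&(np.abs(ys)<.022)&(xs>-.07)&(xs<.022)&(np.hypot(xs,ys)>.02); print("shuttle top H",s.sum(),np.median(H[s]),RH.T@plane(P[s])[0])
save("j.png",img[40:300,120:400])
print(o["t"],o["force"],o["grip_width"])
```

```text
plate H 19482 -0.001731007170628553 (out: +.0008) [ 0.0002 -0.0008 -1.    ]
shuttle top H 5504 0.006253019943724488 [-0.0003 -0.0001 -1.    ]
25.8583 [-4.6739  2.1897  6.6564] 0.10060070566151307
```

View pics/j.png

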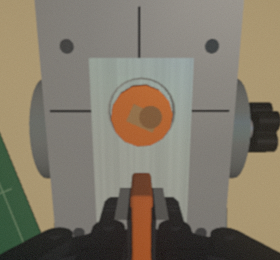

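The picture shows the shuttle lying flush: its top is 8.0 mm above the plate and parallel to it. The mount, at (142,115), is seated on the crosshair centre. The plate is pushed in about 2.5 mm, so I'll hand in.

```bash
python3 -c "
from plant import sign_off
print(sign_off())"
```

```text
the job is handed in; nothing more can be done
None
```

The amber mount is seated in the shuttle, and the shuttle is still gripped and lying flush over the window with the plate pressed in about 2.5 mm at 9.6 N, between the 1.5 mm interlock point and the 7 mm stop; the job was handed in at about 26 s, no verdict was returned, and I did not see the interlock itself.

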